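# Moisture reading on a carving blank

## Task

Two carving blanks are clamped in tilting vises; take the yellow moisture meter out of its wooden stand and check the blank with the red dot. First aim its ball tip square at the red dot from about 80 mm off the sloping face and keep it steady there for about a second (surface temperature); then gently set the ball on the red dot, still square to the face, with the sprung head pressed in about half of its 10 mm travel (about 5 N, never hard enough to bottom it), and finish while holding it there. Do not shift either blank or anything else on the bench, and do not touch the blue-dot blank with the meter.

Things in the scene. Friction and masses are not known exactly. Their poses are not given: they have to be found in the camera images.
- meter: Moisture meter, 0.2 kg, loose, upright in the stand, ball down. Origin at the end of the unpressed ball; z runs up along it. From the origin along z, mm: steel ball 12 dia (0-12), rod, black neck 24 dia (22-58), flange 48 dia (58-62, rests on the stand), yellow grip (62-157), 38 along x, 30 along y; screen on the -x side, black pads on the y sides. Grip the y sides 120 mm from the origin.
- head (a joint): How far the sprung ball head is pushed into the meter, m: 0 free, 0.010 fully in (hard stop). The spring needs about 1 N to start moving and 0.8 N per mm more: about 5 N at half travel, 9 N at the stop.
- tip (a point): The outer end of the steel ball (the contact point); moves with the sprung head. With the head free it is the meter's origin.
- holder: Dark wooden stand of the meter, fixed block 90 x 80 mm (its x, y), 65 mm high, with an upright 30 mm square through hole in the middle; origin under its centre on the bench. The meter's neck hangs loosely in the hole (3 mm play all round); lift straight up by 70 mm or more to clear it.
- red_blank: Light wood block 100 x 90 x 44 mm with a red dot, steel jaws on its y sides (110 mm over both), on a green vise fixed to the bench. Origin on the tilt axis (its y), 85 mm above the bench; z is square to the flat upper face, 66 mm from the origin. The face slopes down to its -x side, roughly towards the robot, by 0.15 to 0.45 rad. The tilt joint is stiff: a light push does not move it.
- red_spot (a point): Centre of the red dot (20 mm in diameter, on a white disc of 36 mm) in the middle of the flat upper face of the red-dot blank, on the wood's surface; its z axis points out of the face, square to it.
- blue_blank: The other blank: same block, vise and frame as the red-dot one, with a blue dot. The two may stand either way round, left or right of the stand.
- blue_spot (a point): Centre of the blue dot on the other blank's face; z out of the face.
- mallet: Bystander: wooden carver's mallet standing on its head, 220 mm tall, head 72 mm in diameter; origin under its centre.
- glue: Bystander: white glue bottle with red cap, 56 mm in diameter, 160 mm tall; origin under its centre.
- stone: Bystander: grey sharpening stone 150 x 50 x 25 mm lying flat; origin under its centre.
- mug: Bystander: blue mug, 80 mm in diameter, 90 mm tall; origin under its centre.
- figure: Bystander: small turned wooden figure, 60 mm in diameter, 100 mm tall; origin under its centre.
- gouge: Bystander: carving gouge lying flat, about 245 mm long, 28 mm thick; origin on the bench under its ferrule, blade along its x.
There are look-alikes about, which are no part of the job. What is shaped like the holder but purple or turquoise is not meant.

How it is judged:
On the way:
1. held meter aimed square at the red dot from about 80 mm (50 to 110) off, steady (contact force between the fingers and meter above 1 N and angle between the z axis of meter and the z axis of red_spot, either way round below 0.17 rad and x of red_spot in the frame of meter between -0.012 and 0.012 m and y of red_spot in the frame of meter between -0.012 and 0.012 m and z of red_spot in the frame of meter between -0.11 and -0.05 m and linear speed of meter below 0.03 m/s and angular speed of meter below 0.25 rad/s), for 0.7 s.
At the end, for the whole second after the job is handed in: The meter is still held in the fingers and at rest, its ball within 8 mm of the red dot's centre, its axis within 8 degrees of square to the face, pressing with 2 to 9 N and the head 2 to 8 mm in; it touches the stand nowhere, and both blanks are within 8 mm of where they were (contact force between the fingers and meter above 1 N and angle between the z axis of meter and the z axis of red_spot, either way round below 0.14 rad and distance between tip and red_spot below 0.008 m and contact force between meter and red_blank between 2 and 9 N and value of joint head between 0.002 and 0.008 m and contact force between meter and holder below 0.2 N and linear speed of meter below 0.02 m/s and distance of each of red_spot, blue_spot from where it was at the start of the episode below 0.008 m); the arm keeps its last pose, push and grip.
It fails at once if the meter is pressed hard on the red-dot blank (over 14 N) (contact force between meter and red_blank above 14 N).
It fails at once if the meter touches the blue-dot blank (contact force between meter and blue_blank above 0.5 N).
It fails at once if a blank is shifted by more than 12 mm (distance of any of red_spot, blue_spot from where it was at the start of the episode above 0.012 m).
It fails at once if a bystander is moved by more than 20 mm (distance of any of mallet, glue, stone, mug, figure, gouge from where it was at the start of the episode above 0.02 m).
It also fails if it takes over 38 s, if anything falls off the work surface, if the arm or the gripper's body presses on something with over 40 N, if the wrist force passes 120 N, or if a joint passes its speed limit or range.

## Robot

A 6-joint arm with a two-finger parallel gripper is mounted at the origin on the work surface. World frame = base frame: x ahead of the robot, y to its left, z up, the work surface at z = 0. Lengths are in m, angles in rad, forces in N, time in s.
With the tool pointing down it reaches from about 0.375 to 0.975 m from the base axis. Payload 3.8 kg.
Tool frame: the origin (TCP) lies at the centre of the arm's flange, where the gripper is bolted on; the fingertips stand 173 mm ahead of it and the grasp point (between the pads) lies 155 mm ahead of it (bot.tip_reach is the distance from the TCP to the fingertips, in m); z points along the fingers, y is the line along which they close (so a half turn about z gives the same grasp; the last joint's range is limited). The gripper opens to 85 mm and grips with 20 to 120 N. Pads are 22 mm wide; open, the fingers measure 114 mm over their backs; the gripper's body (76 mm by 85 mm) begins 54 mm behind the grasp point. The pads swing forward as they close: fully open they stand 13 mm farther back than shut.
Start: joints at [1.118, 0.264, 1.604, -0, 1.274, -0.037], TCP at [0.273, 0.617, 0.405] pointing down, gripper open.
Joint ranges: [-2.63, 2.63], [-0.94, 2.18], [0.31, 2.57], [-1.31, 4.45], [0, 2.66], [-2.55, 2.55]. Speed limits (rad/s): [2.57, 2.57, 3.14, 3.14, 3.14, 3.14].

## Interface

Orientations are given as a rotation vector (axis times angle).
In Python, from workcell import bot gives the robot as it stands.
- The arm moves only by the tool drive_tool, never from a script. Its arguments are lists of equal length, an entry for each row: "claw": the finger opening in mm, from 0 to 85.4; "slide": the shift along the world's x, y, z each as a share of 0.5 m, from -1 to 1, a list of three; "yaw": the turn about the world's z as a share of 180 degrees, from -1 to 1. A call has 1 to 8 rows; each row is the pose to reach, as a shift and turn from the pose commanded when the call began, turning the shorter way round; what a row does not reach only later rows make up. A row lasts 1/12 s, in which the tool goes at most 41.7 mm and 7.16 degrees, less where a joint would pass 70% of its speed; a pose out of reach is approached as far as the arm can. A call with a number of a shift or a turn outside -1 to 1 is refused whole. A call with a gripper value outside its range is refused whole. The fingers move at their own pace and stop on an object; "newtons" is the grip in N (left out, the last holds). Time passes only in rows, so rows that repeat a pose let the fingers close. It gives the time, the measured TCP pose, the force, the opening and the grip force at its end, in the units of the state.
- bot.read_state(): the state, without advancing time (a new reading comes with each control period).
- bot.read_camera(name): name is "side" or "top" or "wrist"; returns a dict with "color" (384x512x3 uint8, red, green, blue), "depth" (384x512 float32, m along the optical axis (not along the pixel's ray), 0 where there is no reading), "mtx" (3x3 intrinsics, pixels), "eye" and "rotation" of the camera in the world. Camera axes: x right, y up, looking along -z (the intrinsics and any distortion apply to the point x, -y, -z); pixel columns grow to the right and rows downward; lengths in m; the calibration is good to about 2 mm. A picture is of the moment at which its call begins.
- bot.finish_job(): hands the job in; it is judged then, once.
The state is a dict: "time": time; "q": joint angles; "joint_vel": joint speeds; "joint_torque": joint torques, N m; "tool_pos": TCP position; "tcp_rot": TCP orientation; "wrist_force": force on the tool from outside, world axes, zero at the start; "torque": the same for the moment, N m; "width": opening from 0.0 (shut) to 1.0 (fully open); "grip_force": force on a finger pad.
Only numpy, scipy, OpenCV 4.12 (cv2) and the standard library are available. Lean on these libraries where they do the work, as an engineer would, in place of code of your own. Each camera call takes 0.05 s, during which the arm holds its last target. There are 200 camera calls.

## Working session

There is one attempt and no reset: what is moved stays moved. The work goes in short steps, Python scripts to look and compute and a tool call to move; the robot and the scene stay as the last step left them, time stands still between calls to the robot, and variables do not carry over. Pictures are saved under pics/ and viewed, at most 10 in all, crops included, and the job is handed in when it is done.

Besides the shell and the picture viewer there is one more tool, called after "Call:" by a JSON object that holds its "op" and its "data", one argument or row to a line. drive_tool: Moves the arm, as the interface text tells. Shift numbers are shares of 0.5 m and turn numbers shares of 180 degrees, none past 1 either way. Its arguments: {"type":"object","properties":{"claw":{"type":"array","items":{"type":"number"}},"slide":{"type":"array","items":{"type":"array","items":{"type":"number"}}},"yaw":{"type":"array","items":{"type":"number"}},"newtons":{"type":"number"}},"required":["claw","slide","yaw"]}

```bash
ls; mkdir -p pics; cat > h.py <<'E'
from workcell import bot
import numpy as np, cv2
from scipy.spatial.transform import Rotation as R
def cam(n,save=None):
    c=bot.read_camera(n)
    if save:
        cv2.imwrite(f'pics/{save}.png',c['color'][...,::-1]); np.savez(f'pics/{save}.npz',**{k:v for k,v in c.items()})
    return c
def cloud(c):
    d=c['depth'];v,u=np.mgrid[:d.shape[0],:d.shape[1]];K=c['mtx']
    p=np.stack([(u-K[0,2])/K[0,0]*d,-(v-K[1,2])/K[1,1]*d,-d],-1)
    return p@np.array(c['rotation']).T+np.array(c['eye'])
E
python3 - <<'E'
from h import *
print(bot.read_state())
for n in('top','side'):
    c=cam(n,n+'0');print(n,c.keys(),c['mtx'],c['eye'],c['rotation'])
a=cv2.imread('pics/top0.png');b=cv2.imread('pics/side0.png')
E
```

```text
pics
{'time': 0.0, 'q': array([ 1.11810269e+00,  2.64756412e-01,  1.60538819e+00,  3.58190480e-05,
        1.27373397e+00, -3.69084428e-02]), 'joint_vel': array([-0.00072324, -0.00115383,  0.00051272,  0.00097082,  0.0005976 ,
        0.00139438]), 'joint_torque': array([ 2.01856354e-03, -5.15097463e+01, -3.67325377e+01, -1.56749775e-04,
        1.27483290e-02, -2.44540371e-05]), 'tool_pos': array([0.27248473, 0.61717064, 0.40335174]), 'tcp_rot': array([-0.64831405, -3.07336816,  0.00346998]), 'wrist_force': array([ 0.13952756, -0.93260197, -0.37417773]), 'torque': array([-0.02591724, -0.02337033, -0.02083572]), 'grip_force': 0.0, 'width': 1.0012191088123947}
top dict_keys(['color', 'depth', 'mtx', 'eye', 'rotation']) [[461.72899578   0.         255.43507057]
 [  0.         461.72899578 198.61245843]
 [  0.           0.           1.        ]] [ 0.43971695 -0.00790493  1.59071735] [ 0.08722167 -0.07098781 -1.54220329]
side dict_keys(['color', 'depth', 'mtx', 'eye', 'rotation']) [[368.61208725   0.         253.75813106]
 [  0.         368.61208725 183.96505682]
 [  0.           0.           1.        ]] [ 0.54680696 -1.01208775  0.994839  ] [ 0.85765189 -0.02070818 -0.03134005]
```

View pics/top0.png

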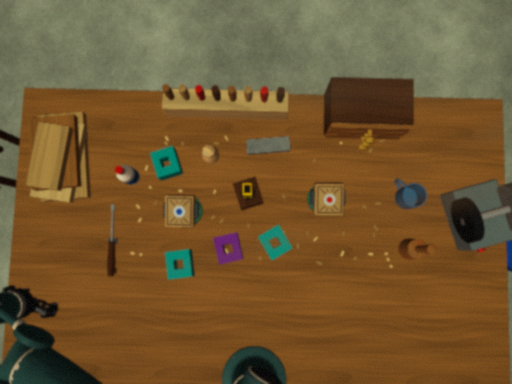

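View pics/side0.png

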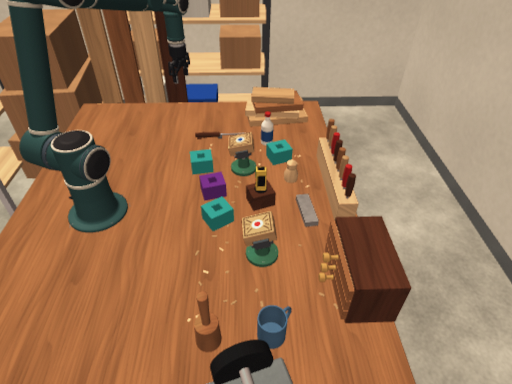

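The top view shows the yellow meter in the dark stand at about (248,190), the red-dot blank at (329,200) and the blue-dot blank at (180,211). Four blocks are shaped like the stand: turquoise at (166,163), (179,264) and (275,241), and purple at (228,248). Only the dark wooden one at (248,192) fits, because it holds the meter. Next I'll measure and check an enlarged crop.

```bash
sed -i "s/np.array(c\['rotation'\]).T/R.from_rotvec(c['rotation']).as_matrix().T/" h.py
cat > meas.py <<'E'
from h import *
np.set_printoptions(precision=4,suppress=True)
def load(n): 
    z=np.load(f'pics/{n}.npz');return {k:z[k] for k in z}
for n in('top0','side0'):
    c=load(n);P=cloud(c);hsv=cv2.cvtColor(c['color'],cv2.COLOR_RGB2HSV);H,S,V=[hsv[...,i].astype(int) for i in range(3)]
    X,Y,Z=[P[...,i] for i in range(3)]
    tab=P[(abs(Z)<.02)];print(n,'table z',np.median(tab[:,2]))
    for nm,lo in(('red',lambda:(((H<8)|(H>172))&(S>140)&(V>90))),('blue',lambda:((H>95)&(H<125)&(S>120)))):
        m=lo()&(Z>.10)&(Z<.22)&(X>.3)&(X<.65)&(abs(Y)<.35)
        q=P[m];print(nm,m.sum(),q.mean(0) if len(q) else '')
        if not len(q):continue
        k=np.median(q,0)
        f=(abs(P-k).max(-1)<.06)
        f&=np.linalg.norm(P-k,axis=-1)<.042
        pts=P[f]
        for _ in range(4):
            ce=pts.mean(0);nn=np.linalg.svd(pts-ce)[2][2];nn*=np.sign(nn[2]);r=(pts-ce)@nn;pts=pts[abs(r)<max(.003,2*r.std())]
        print('  plane n',nn,'tilt',np.arccos(nn[2]),'dir',np.degrees(np.arctan2(nn[1],nn[0])),'rms',r.std(),len(pts),'spot z on plane',k[2],ce)
    m=(H>18)&(H<35)&(S>150)&(V>100)&(Z>.07)&(X>.35)&(X<.62)&(abs(Y)<.2)
    m&=(abs(Y)<.12)
    q=P[m];print('yellow',len(q),q.mean(0),q.min(0),q.max(0))
    if n=='top0':
        m2=m&(Z>.14);q=P[m2];print(' top yellow',q.mean(0),cv2.minAreaRect(q[:,:2].astype(np.float32)*1000))
        dk=(Z>.055)&(Z<.078)&(V<110)&(X>.3)&(X<.65)&(abs(Y)<.12);q=P[dk]
        print(' holder',len(q),q.mean(0),cv2.minAreaRect(q[:,:2].astype(np.float32)*1000))
a=load('top0')['color'][...,::-1]
cv2.imwrite('pics/crop.png',cv2.resize(a[140:280,150:350],None,fx=4,fy=4,interpolation=cv2.INTER_CUBIC))
E
python3 meas.py
```

```text
top0 table z 0.001021347034578124
red 21 [ 0.59   -0.2217  0.1503]
  plane n [-0.2723 -0.0001  0.9622] tilt 0.2757816284589338 dir -179.98249565098982 rms 0.0023621547926899003 491 spot z on plane 0.1505608022437539 [ 0.5909 -0.2211  0.1498]
blue 16 [0.5393 0.2481 0.1521]
  plane n [-0.1942  0.0068  0.9809] tilt 0.19555480730664995 dir 178.0011426793674 rms 0.0023399692212701505 499 spot z on plane 0.15225357466252376 [0.5405 0.2478 0.1511]
yellow 66 [0.5872 0.0328 0.313 ] [ 0.4397 -0.0079  0.0706] [0.6197 0.0549 1.5907]
 top yellow [0.5868 0.0324 0.3167] ((529.5554809570312, 22.837566375732422), (187.66619873046875, 29.07981300354004), 10.082588195800781)
 holder 714 [0.5352 0.0524 0.0659] ((529.594970703125, 33.03941345214844), (253.51234436035156, 235.17222595214844), 13.756999969482422)
side0 table z 7.475124983002956e-05
red 18 [ 0.5901 -0.2236  0.1491]
  plane n [-0.2702 -0.0101  0.9627] tilt 0.27381267594293945 dir -177.856484159117 rms 0.0013546325287728633 386 spot z on plane 0.14936209340528206 [ 0.591  -0.2256  0.1488]
blue 3 [0.5407 0.2442 0.1512]
  plane n [-0.1939 -0.0005  0.981 ] tilt 0.19515084972496233 dir -179.8632616383505 rms 0.0017381436815008223 170 spot z on plane 0.15056729034653737 [0.5391 0.2441 0.15  ]
yellow 88 [0.6061 0.0241 0.1282] [0.5968 0.0176 0.0701] [0.6199 0.049  0.1686]
```

View pics/crop.png

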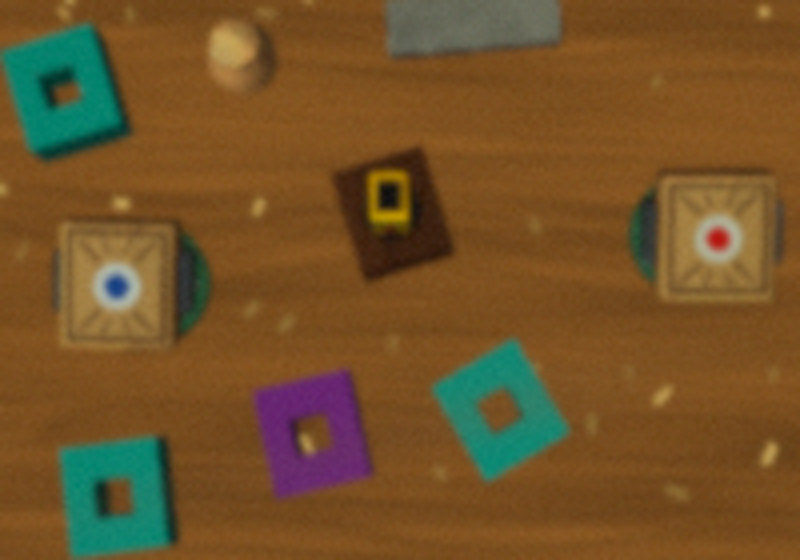

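The crop confirms the red-dot blank at crop (717,240) and the meter in the dark wooden stand at crop (390,205). Next I'll refine the meter and stand poses.

```bash
python3 - <<'E'
from h import *
np.set_printoptions(precision=4,suppress=True)
for n in('top0','side0'):
    z=np.load(f'pics/{n}.npz');c={k:z[k] for k in z};P=cloud(c)
    hsv=cv2.cvtColor(c['color'],cv2.COLOR_RGB2HSV);X,Y,Z=[P[...,i] for i in range(3)]
    box=(X>.5)&(X<.68)&(Y>-.06)&(Y<.1)
    m=box&(Z>.15)&(Z<.185);q=P[m];print(n,'top of meter',len(q),q.mean(0),np.median(q[:,2]),q.min(0),q.max(0),cv2.minAreaRect(q[:,:2].astype(np.float32)*1000))
    m=box&(Z>.058)&(Z<.072);q=P[m];print('holder',len(q),q.mean(0),cv2.minAreaRect(q[:,:2].astype(np.float32)*1000))
    m=box&(Z>.085)&(Z<.15);q=P[m];print('body',len(q),q.mean(0),q.min(0),q.max(0),cv2.minAreaRect(q[:,:2].astype(np.float32)*1000))
a=cv2.imread('pics/side0.png')
cv2.imwrite('pics/crop2.png',cv2.resize(a[155:215,225:305],None,fx=8,fy=8,interpolation=cv2.INTER_CUBIC))
E
```

```text
top0 top of meter 124 [0.614  0.0371 0.1642] 0.16483782813520953 [0.5952 0.0232 0.1509] [0.6338 0.0521 0.1721] ((614.2452392578125, 37.561092376708984), (37.94047164916992, 28.338151931762695), 2.2850327491760254)
holder 477 [0.6122 0.0355 0.0658] ((572.2811889648438, 18.370040893554688), (188.78131103515625, 85.55541229248047), 23.14652442932129)
body 27 [0.6022 0.0306 0.1113] [0.5945 0.0207 0.0863] [0.6285 0.0496 0.147 ] ((606.0220336914062, 28.318782806396484), (19.584402084350586, 42.4771614074707), 49.332271575927734)
side0 top of meter 84 [0.613  0.0314 0.1611] 0.16274860950076214 [0.5939 0.0194 0.1507] [0.6333 0.0501 0.1689] ((613.6557006835938, 34.44719696044922), (29.728656768798828, 39.851871490478516), 87.80870819091797)
holder 277 [0.6113 0.0245 0.0648] ((571.5429077148438, 20.06684112548828), (188.50546264648438, 89.15770721435547), 21.92898178100586)
body 148 [0.6117 0.0236 0.118 ] [0.5938 0.0176 0.0853] [0.6311 0.0449 0.1499] ((608.6704711914062, 25.546131134033203), (21.620704650878906, 42.829872131347656), 63.1343994140625)
```

View pics/crop2.png

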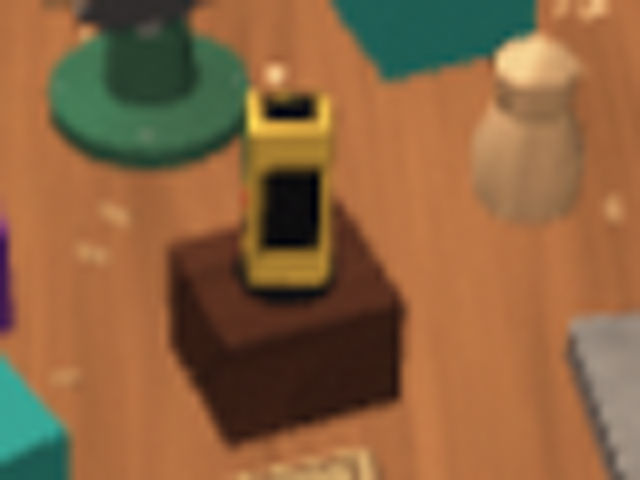

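Call:
{"op": "drive_tool", "data": {
  "claw": [85, 85, 85, 85, 85, 85, 85, 85],
  "slide": [
    [0.342, -0.58, 0],
    [0.342, -0.58, 0],
    [0.342, -0.58, 0],
    [0.342, -0.58, 0],
    [0.342, -0.58, 0],
    [0.342, -0.58, 0],
    [0.342, -0.58, 0],
    [0.342, -0.58, 0]
  ],
  "yaw": [0.132, 0.132, 0.132, 0.132, 0.132, 0.132, 0.132, 0.132],
  "newtons": 30
}}

```text
time: 0.77
tool_pos: [0.442, 0.3289, 0.4043]
tcp_rot: [-0.001, -3.141, 0.001]
wrist_force: [0.4, 0.4, -0.5]
width: 0.995
grip_force: 0.0
```

Call:
{"op": "drive_tool", "data": {
  "claw": [85, 85, 85, 85, 85, 85, 85, 85],
  "slide": [
    [0.34, -0.582, 0],
    [0.34, -0.582, 0],
    [0.34, -0.582, 0],
    [0.34, -0.582, 0],
    [0.34, -0.582, 0],
    [0.34, -0.582, 0],
    [0.34, -0.582, 0],
    [0.34, -0.582, 0]
  ],
  "yaw": [0, 0, 0, 0, 0, 0, 0, 0]
}}

```text
time: 1.43
tool_pos: [0.6103, 0.041, 0.4042]
tcp_rot: [-0.002, -3.141, -0.0]
wrist_force: [0.4, -0.1, 0.4]
width: 0.995
grip_force: 0.0
```

Call:
{"op": "drive_tool", "data": {
  "claw": [85, 85, 85, 85, 85, 85],
  "slide": [
    [0, 0, -0.06],
    [0, 0, -0.12],
    [0, 0, -0.16],
    [0, 0, -0.16],
    [0, 0, -0.16],
    [0, 0, -0.16]
  ],
  "yaw": [0, 0, 0, 0, 0, 0]
}}

```text
time: 1.93
tool_pos: [0.6103, 0.0432, 0.3258]
tcp_rot: [0.001, 3.14, 0.0]
wrist_force: [-0.2, 0.3, 0.1]
width: 0.996
grip_force: 0.0
```

```bash
python3 - <<'E'
from h import *
np.set_printoptions(precision=4,suppress=True)
s=bot.read_state();print(s['tool_pos'],s['tcp_rot'],s['q'])
c=cam('wrist','w1');cam('side','s1')
print(c['mtx'],c['eye'],c['rotation'])
a=cv2.imread('pics/w1.png');b=cv2.imread('pics/s1.png')[100:300,150:350]
cv2.imwrite('pics/ws1.png',np.hstack([cv2.resize(a,(400,300)),cv2.resize(b,(300,300))]))
E
```

```text
[0.6103 0.0432 0.3258] [0.0013 3.1403 0.0001] [ 0.03    0.2056  1.8259 -0.      1.1088 -1.54  ]
[[321.2103   0.     254.7194]
 [  0.     321.2103 185.9145]
 [  0.       0.       1.    ]] [0.5292 0.0442 0.2952] [-0.2542 -0.2518  1.5544]
```

View pics/ws1.png

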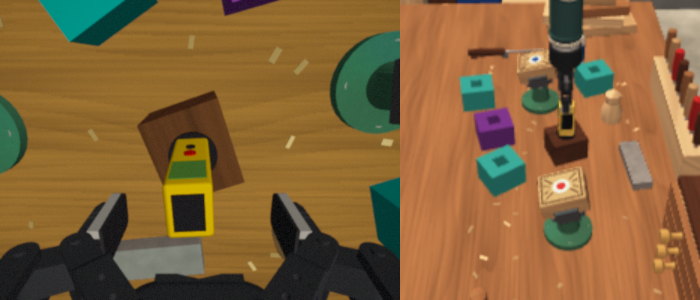

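Call:
{"op": "drive_tool", "data": {
  "claw": [85, 85, 85, 85, 85, 85],
  "slide": [
    [0.008, -0.014, -0.03],
    [0.008, -0.014, -0.088],
    [0.008, -0.014, -0.088],
    [0.008, -0.014, -0.088],
    [0.008, -0.014, -0.088],
    [0.008, -0.014, -0.088]
  ],
  "yaw": [0, 0, 0, 0, 0, 0]
}}

```text
time: 2.53
tool_pos: [0.6147, 0.0363, 0.283]
tcp_rot: [0.001, 3.138, 0.0]
wrist_force: [0.2, -0.6, 0.4]
width: 0.994
grip_force: 0.0
```

```bash
python3 - <<'E'
from h import *
np.set_printoptions(precision=4,suppress=True)
s=bot.read_state();print(s['tool_pos'],s['tcp_rot'])
c=cam('wrist','w2');P=cloud(c);hsv=cv2.cvtColor(c['color'],cv2.COLOR_RGB2HSV);H,S,V=[hsv[...,i].astype(int) for i in range(3)]
X,Y,Z=[P[...,i] for i in range(3)]
box=(X>.55)&(X<.67)&(Y>0)&(Y<.075)&(c['depth']>.02)
m=box&(Z>.156)&(Z<.17);q=P[m];print('top',len(q),q.mean(0),cv2.minAreaRect(q[:,:2].astype(np.float32)*1000))
m=box&(Z>.075)&(Z<.15)&(H>15)&(H<90)&(S>100);q=P[m];print('front',len(q),q.min(0),q.max(0));ce=q.mean(0);print(ce,np.linalg.svd(q-ce,full_matrices=False)[2][2])
E
```

```text
[0.6147 0.0363 0.283 ] [0.0011 3.1382 0.0001]
top 7103 [0.6074 0.0373 0.1636] ((610.8065185546875, 37.241851806640625), (31.268953323364258, 30.25898551940918), 2.4597830772399902)
front 4053 [0.5945 0.0216 0.075 ] [0.6015 0.0523 0.15  ]
[0.5965 0.0368 0.1218] [0.9991 0.0405 0.0104]
```

Call:
{"op": "drive_tool", "data": {
  "claw": [20, 20, 20, 20, 20, 20, 20, 20],
  "slide": [
    [0, 0, 0],
    [0, 0, 0],
    [0, 0, 0],
    [0, 0, 0],
    [0, 0, 0],
    [0, 0, 0],
    [0, 0, 0],
    [0, 0, 0]
  ],
  "yaw": [0, 0, 0, 0, 0, 0, 0, 0],
  "newtons": 25
}}

```text
time: 3.25
tool_pos: [0.614, 0.036, 0.2809]
tcp_rot: [0.002, 3.141, 0.0]
wrist_force: [0.4, 0.5, 2.6]
width: 0.347
grip_force: 21.9
```

Call:
{"op": "drive_tool", "data": {
  "claw": [20, 20, 20, 20, 20, 20, 20, 20],
  "slide": [
    [0, 0, 0.03],
    [0, 0, 0.06],
    [0, 0, 0.08],
    [0, 0, 0.08],
    [0, 0, 0.08],
    [0, 0, 0.08],
    [0, 0, 0.08],
    [0, 0, 0.08]
  ],
  "yaw": [0, 0, 0, 0.03, 0.06, 0.097, 0.097, 0.097]
}}

```text
time: 3.92
tool_pos: [0.6135, 0.036, 0.3201]
tcp_rot: [0.47, -3.105, -0.0]
wrist_force: [0.4, 0.1, -2.6]
width: 0.348
grip_force: 21.6
```

```bash
cat > tilt.py <<'E'
from h import *
import sys
np.set_printoptions(precision=4,suppress=True)
def meter(tag=None):
    s=bot.read_state();print('t',s['time'],'tcp',s['tool_pos'],'F',s['wrist_force'],'grip',s['grip_force'])
    T=R.from_rotvec(s['tcp_rot']).as_matrix();g=s['tool_pos']+T[:,2]*.155
    c=cam('wrist',tag);P=cloud(c);hsv=cv2.cvtColor(c['color'],cv2.COLOR_RGB2HSV);H,S,V=[hsv[...,i].astype(int) for i in range(3)]
    L=(P-g)@T   # tool coords about grasp point
    ok=(c['depth']>.02)&(abs(L[...,1])<.0125)&(L[...,2]<.045)&(L[...,2]>-.035)&(np.linalg.norm(L,axis=-1)<.06)
    ok&=(H>15)&(H<90)&(S>100)&(V>40)
    q=P[ok]
    from numpy.linalg import svd
    # front face: RANSAC plane with normal mostly horizontal
    rng=np.random.default_rng(0);best=None
    for _ in range(300):
        a=q[rng.choice(len(q),3,False)];n=np.cross(a[1]-a[0],a[2]-a[0]);l=np.linalg.norm(n)
        if l<1e-6:continue
        n/=l
        if abs(n@T[:,2])>.6:continue
        k=abs((q-a[0])@n)<.0015
        if best is None or k.sum()>best.sum():best=k
    f=q[best];ce=f.mean(0);n=svd(f-ce,full_matrices=False)[2][2];n*=-np.sign(n[0])
    ey=T[:,1];mx=-n;mz=np.cross(mx,ey);mz/=np.linalg.norm(mz);mz*=np.sign(mz[2])
    Lf=f-ce;u=(f-g)@mz
    print('front n',n,'N',best.sum(),'of',len(q),'tilt',np.arctan2(n[2],np.hypot(n[0],n[1])),'mz',mz,'along z range',np.percentile(u,[1,99]))
    off=(ce-g)@n   # distance grasp axis -> front plane
    print('grasp pt to front plane',off,'g',g)
    return g,mz,n,off,c,P
if __name__=='__main__': meter(sys.argv[1] if len(sys.argv)>1 else None)
E
python3 tilt.py w3
```

```text
t 3.9167 tcp [0.6135 0.036  0.3201] F [ 0.4301  0.1308 -2.5504] grip 21.60250335931778
front n [-0.9523 -0.305  -0.0059] N 4910 of 4913 tilt -0.005943398476206188 mz [-0.0056 -0.002   1.    ] along z range [-0.0429  0.0347]
grasp pt to front plane 0.017349976985160415 g [0.6134 0.036  0.1651]
```

Call:
{"op": "drive_tool", "data": {
  "claw": [20, 20, 20, 20, 20, 20],
  "slide": [
    [-0.012, -0.004, 0],
    [-0.024, -0.008, 0],
    [-0.036, -0.011, 0],
    [-0.048, -0.015, 0],
    [-0.057, -0.018, 0],
    [-0.057, -0.018, 0]
  ],
  "yaw": [0, 0, 0, 0, 0, 0]
}}

```text
time: 4.47
tool_pos: [0.5844, 0.0267, 0.3209]
tcp_rot: [0.474, -3.105, 0.0]
wrist_force: [1.7, -0.6, -3.1]
width: 0.345
grip_force: 21.5
```

```bash
python3 tilt.py w4
```

```text
t 4.4667 tcp [0.5844 0.0267 0.3209] F [ 1.6894 -0.6195 -3.097 ] grip 21.544927060604095
front n [-0.939  -0.3041 -0.1607] N 3669 of 4417 tilt -0.1613495902343283 mz [-0.1533 -0.0479  0.987 ] along z range [-0.0403  0.0371]
grasp pt to front plane 0.014644316061517913 g [0.5843 0.0267 0.1659]
```

Call:
{"op": "drive_tool", "data": {
  "claw": [20, 20, 20, 20],
  "slide": [
    [-0.012, -0.004, 0],
    [-0.025, -0.008, 0],
    [-0.025, -0.008, 0],
    [-0.025, -0.008, 0]
  ],
  "yaw": [0, 0, 0, 0]
}}

```text
time: 4.85
tool_pos: [0.5721, 0.0228, 0.3206]
tcp_rot: [0.475, -3.104, 0.0]
wrist_force: [1.2, 0.8, -2.8]
width: 0.348
grip_force: 21.0
```

```bash
python3 tilt.py w5
```

```text
t 4.85 tcp [0.5721 0.0228 0.3206] F [ 1.1989  0.8002 -2.8359] grip 20.970282554626465
front n [-0.9204 -0.2938 -0.2581] N 2548 of 4020 tilt -0.2610541505475469 mz [-0.2463 -0.0773  0.9661] along z range [-0.0403  0.036 ]
grasp pt to front plane 0.012747546755194862 g [0.5719 0.0228 0.1656]
```

Call:
{"op": "drive_tool", "data": {
  "claw": [20, 20, 20, 20, 20, 20, 20, 20],
  "slide": [
    [-0.004, -0.001, 0],
    [-0.004, -0.001, 0],
    [-0.004, -0.001, 0],
    [0, 0, 0.04],
    [0, 0, 0.1],
    [0, 0, 0.16],
    [0, 0, 0.2],
    [0, 0, 0.2]
  ],
  "yaw": [0, 0, 0, 0, 0, 0, 0, 0],
  "newtons": 70
}}

```text
time: 5.57
tool_pos: [0.5738, 0.0229, 0.4263]
tcp_rot: [-0.474, 3.098, -0.003]
wrist_force: [1.3, 0.4, -1.0]
width: 0.343
grip_force: 62.3
```

Call:
{"op": "drive_tool", "data": {
  "claw": [20, 20, 20, 20, 20, 20],
  "slide": [
    [0, 0, 0],
    [0, 0, 0],
    [0, 0, 0],
    [0, 0, 0],
    [0, 0, 0],
    [0, 0, 0]
  ],
  "yaw": [-0.03, -0.06, -0.097, -0.097, -0.097, -0.097]
}}

```text
time: 6.07
tool_pos: [0.5724, 0.0229, 0.4193]
tcp_rot: [0.003, -3.139, 0.0]
wrist_force: [-0.3, -1.1, -2.0]
width: 0.346
grip_force: 62.2
```

```bash
python3 tilt.py w6; python3 - <<'E'
from h import *
z=np.load('pics/w6.npz');c={k:z[k] for k in z};P=cloud(c);print(P[...,2][::48,::64].round(3))
E
```

```text
t 6.0667 tcp [0.5724 0.0229 0.4193] F [-0.2799 -1.0985 -1.9623] grip 62.1822452545166
front n [-0.9675  0.0038 -0.2527] N 2562 of 4057 tilt -0.25549407543306646 mz [-0.2527 -0.0003  0.9675] along z range [-0.0405  0.036 ]
grasp pt to front plane 0.012890058016178034 g [0.572  0.0229 0.2643]
[[-0.001  0.     0.067  0.065  0.     0.034 -0.     0.013]
 [ 0.002 -0.001  0.066  0.065  0.001  0.065  0.066 -0.001]
 [ 0.001  0.001 -0.     0.     0.    -0.001 -0.     0.015]
 [ 0.     0.016  0.001 -0.    -0.001  0.001  0.     0.109]
 [ 0.146  0.045  0.001  0.     0.003  0.     0.001 -0.   ]
 [ 0.158  0.001 -0.     0.001  0.257 -0.     0.001  0.025]
 [ 0.001 -0.     0.294  0.294  0.297  0.294  0.294 -0.001]
 [ 0.042  0.317  0.303  0.321  0.303  0.32   0.302  0.317]]
```

View pics/w6.png

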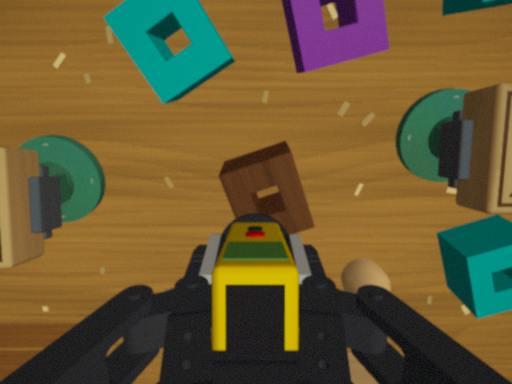

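The wrist picture shows the meter held and leaning about 0.26 rad, with the stand hole empty at (265,195). It is clear of everything, so I'll go to the aim pose at the red blank.

Call:
{"op": "drive_tool", "data": {
  "claw": [20, 20, 20, 20, 20, 20, 20, 20],
  "slide": [
    [0, 0, 0.08],
    [-0.02, -0.06, 0.155],
    [-0.04, -0.14, 0.155],
    [-0.06, -0.22, 0.155],
    [-0.08, -0.3, 0.155],
    [-0.08, -0.38, 0.155],
    [-0.08, -0.44, 0.155],
    [-0.08, -0.491, 0.155]
  ],
  "yaw": [0, 0, 0, 0, 0, 0, 0, 0]
}}

```text
time: 6.78
tool_pos: [0.532, -0.2252, 0.4981]
tcp_rot: [-0.002, -3.141, 0.001]
wrist_force: [0.6, 0.9, -2.3]
width: 0.347
grip_force: 62.2
```

Call:
{"op": "drive_tool", "data": {
  "claw": [20, 20, 20],
  "slide": [
    [0, 0, 0],
    [0, 0, 0],
    [0, 0, 0]
  ],
  "yaw": [0, 0, 0]
}}

```text
time: 7.03
tool_pos: [0.5327, -0.2223, 0.4978]
tcp_rot: [-0.001, -3.141, -0.002]
wrist_force: [-0.4, 0.0, -3.2]
width: 0.347
grip_force: 62.3
```

```bash
cat > aim.py <<'E'
from tilt import *
def aim(tag):
    g,mz,n,off,c,P=meter(tag)
    tip=g+n*(off-.019)-mz*.1207
    print('tip',tip)
    cams={'wrist':(c,P)}
    for k in('side','top'):
        cc=cam(k,tag+k);cams[k]=(cc,cloud(cc))
    for k,(cc,Q) in cams.items():
        hsv=cv2.cvtColor(cc['color'],cv2.COLOR_RGB2HSV);H,S,V=[hsv[...,i].astype(int) for i in range(3)]
        m=((H<8)|(H>172))&(S>140)&(V>80)&(np.linalg.norm(Q-[.59,-.2225,.15],axis=-1)<.025)
        q=Q[m]
        if m.sum()<4: print(k,'no spot',m.sum());continue
        k0=np.median(q,0);v,u=np.nonzero(m)
        f=Q[np.linalg.norm(Q-k0,axis=-1)<.04];
        for _ in range(4):
            ce=f.mean(0);nn=np.linalg.svd(f-ce,full_matrices=False)[2][2];nn*=np.sign(nn[2]);f=f[abs((f-ce)@nn)<.003]
        sp=q.mean(0);sp=sp-nn*((sp-ce)@nn)
        d=sp-tip;mx=-n;my=np.cross(mz,mx)
        print(k,m.sum(),'spot',sp,'px',u.mean(),v.mean(),'nrm',nn,'tilt',np.arccos(nn[2]),'angle',np.arccos(abs(nn@mz)),'spot in meter xyz',d@mx,-d@my if my[1]<0 else d@my,d@mz)
if __name__=='__main__':aim(sys.argv[1])
E
python3 aim.py a1; python3 -c "
import cv2,numpy as np
b=cv2.imread('pics/a1side.png')[130:250,190:330];a=cv2.imread('pics/a1.png')
cv2.imwrite('pics/a1v.png',np.hstack([cv2.resize(a,(400,300)),cv2.resize(b,(350,300),interpolation=3)]))"
```

```text
t 7.0333 tcp [ 0.5327 -0.2223  0.4978] F [-0.4041  0.0314 -3.1967] grip 62.30805158615112
front n [-0.9664 -0.0034 -0.257 ] N 2608 of 4056 tilt -0.259964438296019 mz [-0.257  -0.0008  0.9664] along z range [-0.041  0.036]
grasp pt to front plane 0.012891456822331905 g [ 0.5326 -0.2221  0.3428]
tip [ 0.5696 -0.222   0.2277]
wrist 61 spot [ 0.5854 -0.2216  0.1476] px 254.70491803278688 210.50819672131146 nrm [-0.2723 -0.0082  0.9622] tilt 0.27588123896876615 angle 0.01744270340413586 spot in meter xyz -0.005236974044786274 0.0003278867695203369 -0.08151681826490866
side 17 spot [ 0.5906 -0.2253  0.1488] px 257.05882352941177 223.58823529411765 nrm [-0.2664 -0.0076  0.9638] tilt 0.26981628777887284 angle 0.011873662942912169 spot in meter xyz 9.775335844571312e-05 -0.003337477869781891 -0.08162186164237072
top 17 spot [ 0.5906 -0.2206  0.1497] px 328.8235294117647 199.05882352941177 nrm [-0.2644 -0.0154  0.9643] tilt 0.2680129718692463 angle 0.01640490571899925 spot in meter xyz 0.0002932913437826701 0.0013663181508737979 -0.08079810729524434
```

View pics/a1v.png

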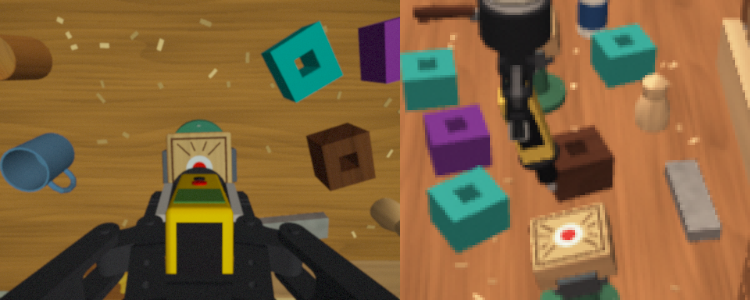

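The picture shows the ball over the red dot at left (200,165), and the side crop shows it clear of the dot at (567,235). The aim error is about 1-3 mm sideways and 0.015 rad, at a distance of 81 mm. I'll hold here for the temperature reading.

Call:
{"op": "drive_tool", "data": {
  "claw": [20, 20, 20, 20, 20, 20, 20, 20],
  "slide": [
    [0, 0, 0],
    [0, 0, 0],
    [0, 0, 0],
    [0, 0, 0],
    [0, 0, 0],
    [0, 0, 0],
    [0, 0, 0],
    [0, 0, 0]
  ],
  "yaw": [0, 0, 0, 0, 0, 0, 0, 0]
}}

```text
time: 7.85
tool_pos: [0.5328, -0.2225, 0.4982]
tcp_rot: [-0.002, -3.142, 0.0]
wrist_force: [0.4, 0.3, -2.1]
width: 0.342
grip_force: 62.3
```

Call:
{"op": "drive_tool", "data": {
  "claw": [20, 20, 20, 20, 20, 20, 20, 20],
  "slide": [
    [0, 0, 0],
    [0, 0, 0],
    [0, 0, 0],
    [0, 0, 0],
    [0, 0, 0],
    [0, 0, 0],
    [0, 0, 0],
    [0, 0, 0]
  ],
  "yaw": [0, 0, 0, 0, 0, 0, 0, 0]
}}

```text
time: 8.52
tool_pos: [0.5328, -0.2225, 0.4982]
tcp_rot: [-0.002, -3.142, 0.0]
wrist_force: [-1.2, -0.6, -2.6]
width: 0.339
grip_force: 62.3
```

Call:
{"op": "drive_tool", "data": {
  "claw": [20, 20, 20, 20, 20, 20, 20, 20],
  "slide": [
    [0.008, 0, -0.03],
    [0.016, 0, -0.06],
    [0.024, 0, -0.085],
    [0.03, 0, -0.105],
    [0.034, 0, -0.12],
    [0.036, 0, -0.13],
    [0.038, 0, -0.135],
    [0.038, 0, -0.135]
  ],
  "yaw": [0, 0, 0, 0, 0, 0, 0, 0]
}}

```text
time: 9.18
tool_pos: [0.5519, -0.2225, 0.4302]
tcp_rot: [-0.002, -3.141, -0.0]
wrist_force: [0.5, 0.8, -2.4]
width: 0.342
grip_force: 62.3
```

```bash
python3 aim.py a2; python3 -c "
import cv2,numpy as np
b=cv2.imread('pics/a2side.png')[170:260,210:315];a=cv2.imread('pics/a2.png')
cv2.imwrite('pics/a2v.png',np.hstack([cv2.resize(a,(400,300)),cv2.resize(b,(350,300),interpolation=3)]))"
```

```text
t 9.1833 tcp [ 0.5519 -0.2225  0.4302] F [ 0.5235  0.846  -2.3506] grip 62.325743436813354
front n [-0.9661  0.0058 -0.2581] N 2540 of 4055 tilt -0.26101925704362194 mz [-0.2581 -0.      0.9661] along z range [-0.0406  0.0359]
grasp pt to front plane 0.012934390913639576 g [ 0.5518 -0.2224  0.2752]
tip [ 0.5888 -0.2225  0.1601]
wrist no spot 0
side 18 spot [ 0.5901 -0.2236  0.1489] px 257.0 223.5 nrm [-0.2684 -0.0106  0.9633] tilt 0.271922864031104 angle 0.01506663953189701 spot in meter xyz -0.0016189628525590406 -0.0011247059126649715 -0.011158825742566502
top no spot 0
```

View pics/a2v.png

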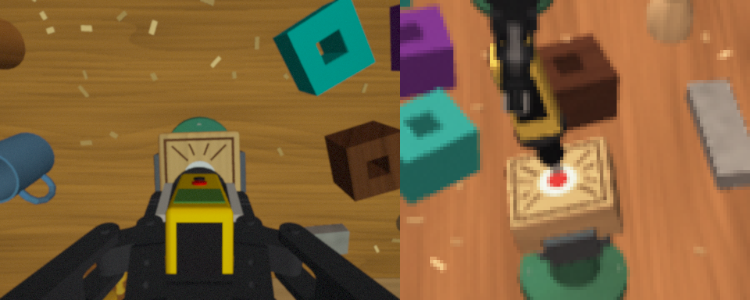

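The side crop shows the ball just above the dot at (557,175), and the measured gap is about 11 mm. I'll close it slowly.

Call:
{"op": "drive_tool", "data": {
  "claw": [20, 20, 20, 20, 20, 20, 20, 20],
  "slide": [
    [0.002, 0, -0.006],
    [0.003, -0.001, -0.012],
    [0.005, -0.001, -0.018],
    [0.006, -0.001, -0.022],
    [0.007, -0.001, -0.026],
    [0.007, -0.001, -0.026],
    [0.007, -0.001, -0.026],
    [0.007, -0.001, -0.026]
  ],
  "yaw": [0, 0, 0, 0, 0, 0, 0, 0]
}}

```text
time: 10.0
tool_pos: [0.5553, -0.223, 0.418]
tcp_rot: [-0.002, -3.141, 0.0]
wrist_force: [-1.0, -0.5, -0.0]
width: 0.343
grip_force: 62.4
```

```bash
cat > f.py <<'E'
from tilt import *
g,mz,n,off,c,P=meter();print('tip(free)',g+n*(off-.019)-mz*.1207)
F=[]
for _ in range(6): F.append(bot.read_state()['wrist_force']);bot.read_camera('side')
print(np.mean(F,0),np.std(F,0))
E
python3 f.py
```

```text
t 10.0 tcp [ 0.5553 -0.223   0.418 ] F [-1.0298 -0.4616 -0.0101] grip 62.43773818016052
front n [-0.9658 -0.0155 -0.2587] N 2535 of 4052 tilt -0.26164277622677967 mz [-0.2587  0.0003  0.966 ] along z range [-0.0408  0.0358]
grasp pt to front plane 0.012898337968747139 g [ 0.5552 -0.223   0.263 ]
tip(free) [ 0.5924 -0.2229  0.148 ]
[-1.3223  0.3907 -0.4053] [0.3636 0.2109 0.5742]
```

Call:
{"op": "drive_tool", "data": {
  "claw": [20, 20, 20, 20, 20, 20, 20, 20],
  "slide": [
    [0.001, 0, -0.003],
    [0.002, 0, -0.007],
    [0.002, 0, -0.007],
    [0.002, 0, -0.007],
    [0.002, 0, -0.007],
    [0.002, 0, -0.007],
    [0.002, 0, -0.007],
    [0.002, 0, -0.007]
  ],
  "yaw": [0, 0, 0, 0, 0, 0, 0, 0]
}}

```text
time: 11.02
tool_pos: [0.5563, -0.223, 0.4143]
tcp_rot: [0.002, 3.141, -0.0]
wrist_force: [-2.2, 0.6, 1.6]
width: 0.344
grip_force: 62.8
```

```bash
python3 f.py
```

```text
t 11.0167 tcp [ 0.5563 -0.223   0.4143] F [-2.1903  0.6141  1.634 ] grip 62.82686233520508
front n [-0.9659  0.0054 -0.259 ] N 2564 of 4042 tilt -0.2619496930661537 mz [-0.259   0.0004  0.9659] along z range [-0.0402  0.0358]
grasp pt to front plane 0.012932071841331404 g [ 0.5563 -0.223   0.2593]
tip(free) [ 0.5934 -0.2231  0.1443]
[-2.2799 -0.0452  2.3757] [0.5887 0.5955 0.4533]
```

```bash
python3 -c "
from workcell import bot
print(bot.finish_job())"
```

```text
the job is handed in; nothing more can be done
None
```

I handed the job in with the meter held square on the red dot: about 5 N, head about 5 mm in, angle error about 0.015 rad and ball about 2 mm off centre by my measurements. Before that it held the 80 mm aim for about 1.5 s; no verdict came back.

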